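Seat a sharpening stone on its support bars

TASK

The sharpening stone sits too high and askew in its clamp and the two steel bars under it have crept out towards the robot. First slide both bars fully home against the lip at the back of the holder, then press or tap the stone down at both ends, going back and forth as needed, until it sits level and both bars are held tight under it and no longer slide. Be firm but gentle so the stone does not crack, leave the mug, bottle and bowl alone, and let go of everything at the end.

Things in the scene. Friction and masses are not known exactly. Their poses are not given: they have to be found in the camera images.
- holder: Dark steel stone holder, fixed. Origin: plate underside centre, 0 to 12 mm over the counter on a cork riser; heights from it; x to the back, y left along the stone. Plate 140 x 290 mm (x -65 to +75), top 12. Grooves at y = +-60 mm, 18 mm wide, walls to 21; on rubber strips in them (top 15, 40 N/mm) lie the bars. Jaws from y = +-102 mm, tops 48; clamp screw with knob to y = +171 mm.
- lip (a point): Middle of the front face of the holder's back lip, at its top, 24 mm above the holder's origin: holder x = +65 mm, y = 0. A bar is home when its back end touches this face: its origin at holder x = +5 mm, its front end at -55 mm, 20 mm in front of the stone.
- stone: Grey and off-white stone, 70 (x) x 198 (y) x 25 mm, about 0.6 kg, between the jaws. Origin: underside centre; axes as the holder's when level. It only moves up or down and rocks about x, stiffly by friction, and stays where left. It starts 6 to 9 mm above its seat, rocked up to 0.05 rad either way. Seated, its top is 56 mm above the holder's origin. A push over 40 N cracks it.
- stone_left (a point): Point on the stone's top, over the left bar (stone x = 0, y = +60 mm). Pushed here, this end sinks under roughly 5 to 10 N till it meets the bar, then the push rises steeply (40 N per mm). Pushing one end can loosen the other; 15 to 30 N on each end in turn, two or three times over, wedges both bars.
- stone_right (a point): The same over the right bar (stone x = 0, y = -60 mm).
- bar_left: Loose plain steel bar, 120 (its x) x 14 x 16 mm high, about 0.2 kg, on the rubber strip in the groove at holder y = +60 mm, under the stone. Origin: underside centre; x along the bar, to the back. It starts 15 to 35 mm short of the lip, its front end sticking out towards the robot. While the stone is clear of it, 1 to 2 N slides it.
- bar_right: The same kind of bar in the groove at holder y = -60 mm, also 15 to 35 mm short of the lip.
- mug: White mug, radius 40, height 90 mm, origin at the centre of its underside; leave alone.
- bottle: White bottle with red cap, radius 30, height 150 mm, origin at the centre of its underside; leave alone.
- bowl: Brown clay bowl, rim radius 65, height 55 mm, origin at the centre of its underside; leave alone.
Mind the look-alikes: they are no part of the job. Leave any brown or orange look-alike of the bar_left alone.

How it is judged:
By the outcome, as a careful person would: the job done as asked, in the order asked, and still so for the second after the job is handed in, with the robot touching nothing.
It also fails if it takes over 64 s, if anything falls off the work surface, if the arm or the gripper's body presses on something with over 40 N, if the wrist force passes 120 N, or if a joint passes its speed limit or range.

ROBOT

A 6-joint arm with a two-finger parallel gripper is mounted at the origin on the work surface. World frame = base frame: x ahead of the robot, y to its left, z up, the work surface at z = 0. Lengths are in m, angles in rad, forces in N, time in s.
With the tool pointing down it reaches from about 0.4 to 0.925 m from the base axis. Payload 3.4 kg.
Tool frame: the origin (TCP) lies between the finger pads; the fingertips stand 11 mm ahead of it and the grasp point (between the pads) lies 8 mm behind it; z points along the fingers, y is the line along which they close (so a half turn about z gives the same grasp; the last joint's range is limited). The gripper opens to 85 mm and grips with 20 to 120 N. Pads are 22 mm wide; open, the fingers measure 114 mm over their backs; the gripper's body (76 mm by 85 mm) begins 54 mm behind the grasp point. The pads swing forward as they close: fully open they stand 13 mm farther back than shut.
Start: joints at [-1.337, 0.307, 1.506, -0, 1.328, -0.073], TCP at [0.174, -0.548, 0.214] pointing down, gripper open.
Joint ranges: [-3.12, 3.12], [-1.05, 2.28], [0.14, 2.33], [-1.42, 4.57], [0.1, 2.73], [-2.68, 2.68]. Speed limits (rad/s): [2.57, 2.57, 3.14, 3.14, 3.14, 3.14].

INTERFACE

Orientations are given as a unit quaternion [x, y, z, w].
In Python, from station import * gives the robot as it stands. The module is installed in compiled form; this text tells all that it offers.
- The arm moves only by the tool apply_moves, never from a script. Its argument "series" is a list of rows, each a list of 5 numbers: the shift along the tool's x, y, z in mm, then the turn about the tool's z in degrees, then the closure, from 0 (fully open) to 1 (shut). A call has 1 to 10 rows; each row shifts and turns the commanded pose from where the row before left it, along the tool's axes as they then stand; what a row does not reach is not made up. A row lasts 1/8 s, in which the tool goes at most 62.5 mm and 10.7 degrees, less where a joint would pass 70% of its speed; a pose out of reach is approached as far as the arm can. A call is refused whole if a number of a shift passes 62.5 or a number of a turn 10.7, either way. A call with a gripper value outside its range is refused whole. The fingers move at their own pace and stop on an object; "newtons" is the grip in N (left out, the last holds). Time passes only in rows, so rows that do not move let the fingers close. It gives the time, the measured TCP pose, the force, the opening and the grip force at its end, in the units of the state.
- get_obs(): the state, without advancing time (a new reading comes with each control period).
- get_image(name): name is "side" or "top" or "wrist"; returns a dict with "img" (420x560x3 uint8, red, green, blue), "fx", "fy", "cx", "cy" (pixels), "dist" ([k1, k2, p1, p2, k3] as OpenCV has them; the pictures are not rectified), "extrinsics" (4x4, takes a point from world to camera coordinates). Camera axes: x right, y down, z forward; pixel columns grow to the right and rows downward; lengths in m; the calibration is good to about 2 mm. A picture is of the moment at which its call begins. There is no depth.
- finish_job(): hands the job in; it is judged then, once.
Trained networks look in a picture, given as the dict that the camera call returned (one of the last four; its "shot" number tells which), for a name from the list of things; names that differ only in an ending like _2 or _b are one class to them, and where a whole thing is asked for, a point or a joint stands for the part that bears it (a point fixed in the world has none). Each returns a list of dicts, best first, with "p" (0 to 1); they miss things now and then, are a little off and sometimes report something else, mostly with a low value. They report only what shows in the picture. A call takes as long as a camera call. They do not tell look-alikes from the thing itself.
- masks_of(target, picture): "region" (420x560 bool, what is visible of it) and "rect" ([left, top, right, bottom] in pixels, round what is visible of it).
- mark_of(target, picture): "location" ([column, row] in pixels: a listed point, or the origin of a listed thing).
The state is a dict: "time": time; "joint_pos": joint angles; "qvel": joint speeds; "joint_torque": joint torques, N m; "tool_pos": TCP position; "tool_rot": TCP orientation; "contact_force": force on the tool from outside, world axes, zero at the start; "ft_torque": the same for the moment, N m; "finger_gap": opening from 0.0 (shut) to 1.0 (fully open); "grasp_force": force on a finger pad.
Only numpy, scipy, OpenCV 4.12 (cv2) and the standard library are available. Lean on these libraries where they do the work, as an engineer would, in place of code of your own. Each camera call takes 0.05 s, during which the arm holds its last target. There are 200 camera calls.

## Working session

There is one attempt and no reset: what is moved stays moved. The work goes in short steps, Python scripts to look and compute and a tool call to move; the robot and the scene stay as the last step left them, time stands still between calls to the robot, and variables do not carry over. Pictures are saved under pics/ and viewed, at most 10 in all, crops included, and the job is handed in when it is done.

Besides the shell and the picture viewer there is one more tool, called after "Emit:" by a JSON object that holds its "method" and its "body", one argument or row to a line. apply_moves: Moves the arm, as the interface text tells. Its arguments: {"type":"object","properties":{"series":{"type":"array","items":{"type":"array","items":{"type":"number"}}},"newtons":{"type":"number"}},"required":["series"]}

```bash
mkdir -p pics; cat > h.py <<'E'
from station import *
import numpy as np, cv2
def K(p): return np.array([[p["fx"],0,p["cx"]],[0,p["fy"],p["cy"]],[0,0,1.]])
def proj(p,X):
    E=np.array(p["extrinsics"]); r,_=cv2.Rodrigues(E[:3,:3])
    return cv2.projectPoints(np.array(X,float).reshape(-1,1,3),r,E[:3,3],K(p),np.array(p["dist"],float))[0].reshape(-1,2)
def ray(p,uv):
    E=np.array(p["extrinsics"]); n=cv2.undistortPoints(np.array(uv,float).reshape(1,1,2),K(p),np.array(p["dist"],float)).ravel()
    return -E[:3,:3].T@E[:3,3], E[:3,:3].T@np.array([n[0],n[1],1])
def atz(p,uv,z):
    o,d=ray(p,uv); return o+d*(z-o[2])/d[2]
def save(p,f,box=None,s=1):
    im=p["img"][:,:,::-1]
    if box: im=im[box[1]:box[3],box[0]:box[2]]
    cv2.imwrite("pics/"+f,cv2.resize(im,None,fx=s,fy=s,interpolation=cv2.INTER_CUBIC))
E
python3 - <<'E'
from h import *
np.set_printoptions(precision=3,suppress=True)
ps=[get_image(n) for n in("top","side")]
cv2.imwrite("pics/a.png",cv2.resize(np.hstack([p["img"][:,:,::-1] for p in ps]),(800,300)))
save(ps[0],"top.png",None,1.42)
save(ps[1],"side.png",None,1.42)
for n,p in zip(("top","side"),ps):
    print(n,np.array(p["extrinsics"]),p["fx"])
    for t in("holder","lip","stone","stone_left","stone_right","bar_left","bar_right","mug","bottle","bowl"):
        print(t,[(np.round(d["location"]),round(d["p"],2)) for d in mark_of(t,p)[:4]],[(d["rect"],round(d["p"],2)) for d in masks_of(t,p)[:4]] if t!="lip" else "")
print(get_obs())
E
```

```text
top [[-0.003 -1.     0.001  0.014]
 [-0.987  0.002 -0.161  0.542]
 [ 0.161 -0.001 -0.987  1.195]
 [ 0.     0.     0.     1.   ]] 462.763821379302
holder [(array([267., 202.]), 0.8)] [([203.2, 170.8, 318.9, 232.5], 0.83)]
lip [(array([274., 175.]), 0.92)] 
stone [(array([267., 204.]), 0.88)] [([228.4, 188.4, 305.3, 216.7], 0.59)]
stone_left [(array([244., 197.]), 0.61)] [([226.1, 183.3, 303.7, 217.2], 0.77), ([206.3, 170.7, 319.3, 228.7], 0.68)]
stone_right [(array([284., 201.]), 0.84), (array([246., 210.]), 0.53), (array([244., 193.]), 0.49)] [([226.0, 183.6, 307.6, 216.5], 0.76)]
bar_left [(array([237., 133.]), 0.78), (array([245., 209.]), 0.57), (array([263., 283.]), 0.56)] [([222.6, 116.3, 253.2, 148.7], 0.67), ([237.9, 210.8, 246.6, 233.1], 0.55), ([259.4, 261.9, 269.2, 308.4], 0.52)]
bar_right [(array([288., 210.]), 0.51)] [([282.6, 215.2, 289.5, 231.5], 0.55)]
mug [(array([129., 214.]), 0.79)] [([98.8, 195.7, 142.3, 229.3], 0.97)]
bottle [(array([418., 245.]), 0.84), (array([243., 208.]), 0.67), (array([243., 195.]), 0.26)] [([410.7, 230.2, 442.4, 251.9], 0.58)]
bowl [(array([4
[... 991 characters left out ...]
]), 0.86), (array([264., 216.]), 0.56)] [([111.8, 256.3, 169.8, 317.3], 0.65)]
bottle [(array([423., 197.]), 0.65)] [([414.5, 149.6, 437.7, 204.6], 0.82)]
bowl [(array([370., 180.]), 0.93)] [([349.0, 157.0, 391.5, 184.2], 0.81)]
{'time': 2.0, 'joint_pos': array([-1.336,  0.307,  1.506,  0.   ,  1.328, -0.073]), 'qvel': array([ 0.   ,  0.001,  0.002,  0.   , -0.   , -0.001]), 'joint_torque': array([ -0.   , -45.747, -25.233,  -0.   ,   0.001,  -0.   ]), 'tool_pos': array([ 0.174, -0.548,  0.214]), 'tool_rot': array([0.988, 0.153, 0.   , 0.   ]), 'contact_force': array([ 0.213, -0.623, -0.337]), 'ft_torque': array([ 0.005, -0.009, -0.034]), 'grasp_force': 0.0, 'finger_gap': 1.0026289628921226}
```

View pics/top.png

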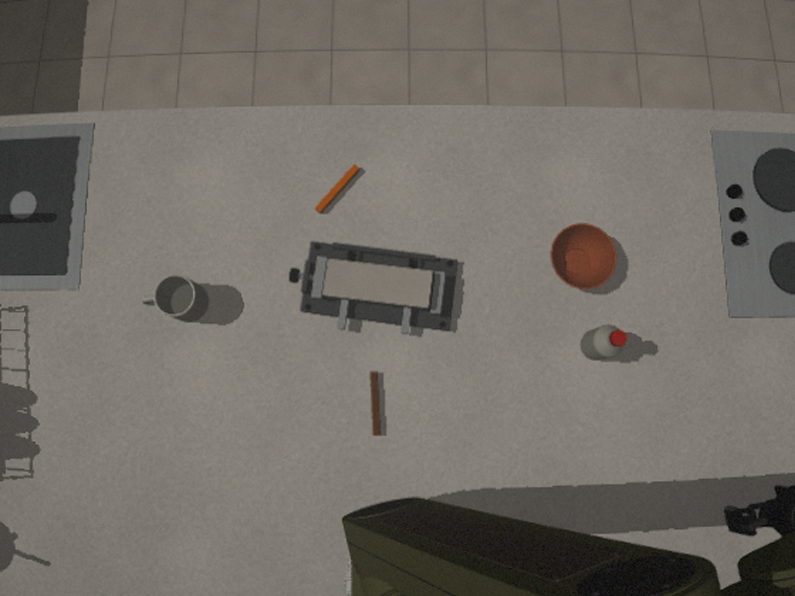

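View pics/side.png

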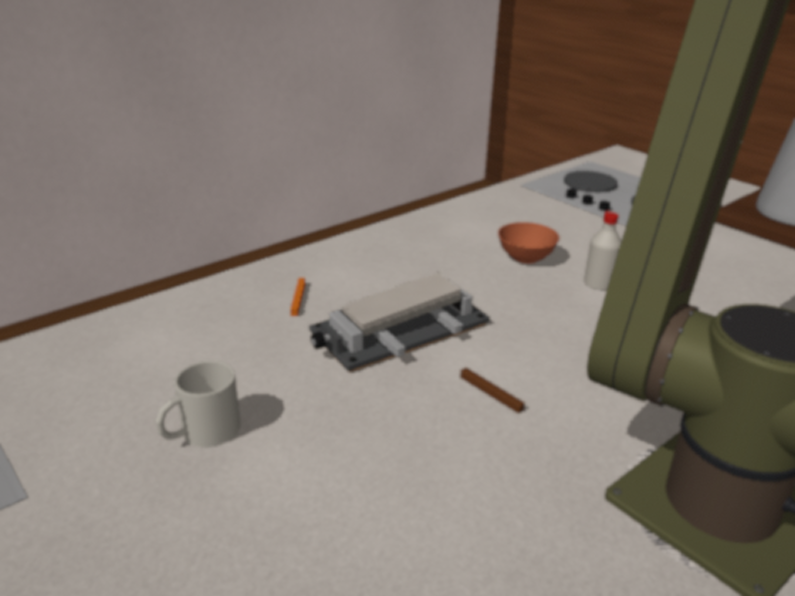

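The top picture shows the holder at about (267,202) px. Two steel bar ends stick out in front of it at (242,222) left and (286,225) right. The orange bar at (238,132) and the brown bar at (265,284) lie loose on the counter and are the look-alikes. I choose the two steel bars in the grooves. Next I work out the rough pose and move the wrist camera over.

```bash
python3 - <<'E'
from h import *
np.set_printoptions(precision=4,suppress=True)
p=get_image("top"); 
m=mark_of
print("holder",atz(p,m("holder",p)[0]["location"],.006),"lip",atz(p,m("lip",p)[0]["location"],.03))
for t in("stone",):
  d=masks_of(t,p)[0]; c=cv2.minAreaRect(np.argwhere(d["region"])[:,::-1].astype(np.float32)); B=cv2.boxPoints(c); print(d["rect"],[atz(p,b,.066) for b in B])
w=get_image("wrist"); E=np.array(w["extrinsics"]); o=get_obs()
from scipy.spatial.transform import Rotation as R
T=np.eye(4);T[:3,:3]=R.from_quat(o["tool_rot"]).as_matrix();T[:3,3]=o["tool_pos"]
print(np.linalg.inv(T)@np.linalg.inv(E),w["fx"])
save(p,"crop.png",(190,155,340,245),5)
E
```

```text
holder [0.5569 0.0514 0.006 ] lip [0.6242 0.0413 0.03  ]
[227.5, 188.0, 304.5, 216.3] [array([0.5349, 0.1561, 0.066 ]), array([0.6087, 0.1488, 0.066 ]), array([ 0.5845, -0.0503,  0.066 ]), array([ 0.5113, -0.0412,  0.066 ])]
[[ 0.0007 -0.9628 -0.2704  0.0693]
 [ 1.      0.0004  0.0009 -0.0003]
 [-0.0007 -0.2704  0.9628 -0.1599]
 [ 0.      0.      0.      1.    ]] 333.611021806657
```

View pics/crop.png

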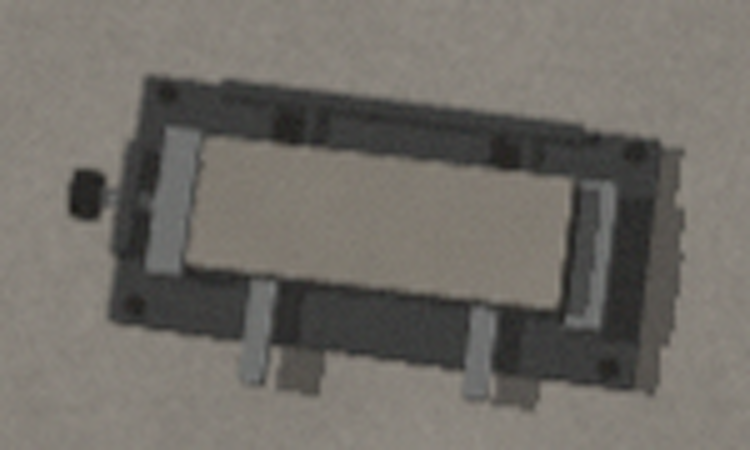

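The crop confirms two grey steel bars in the grooves under the stone. Moving above the holder for a wrist view.

Emit:
{"method": "apply_moves", "body": {
  "series": [
    [0,0,-15,8.2,1],
    [0,0,-15,8.2,1],
    [0,0,-10,8.2,1],
    [25,-50,0,0,1],
    [25,-50,0,0,1],
    [25,-50,0,0,1],
    [25,-50,0,0,1],
    [25,-50,0,0,1],
    [25,-50,0,0,1],
    [25,-50,0,0,1]
  ],
  "newtons": 40
}}

```text
time: 3.5
tool_pos: [0.3912, -0.2203, 0.2538]
tool_rot: [0.998, -0.061, 0.0, 0.0]
contact_force: [1.2, -0.6, -0.0]
finger_gap: 0.001
grasp_force: 0.0
```

Emit:
{"method": "apply_moves", "body": {
  "series": [
    [25,-50,0,0,1],
    [25,-50,0,0,1],
    [25,-50,0,0,1],
    [25,-50,0,0,1],
    [25,-50,0,0,1],
    [20,-42,0,0,1],
    [0,0,0,0,1],
    [0,0,0,0,1]
  ]
}}

```text
time: 4.5
tool_pos: [0.5691, 0.0502, 0.2532]
tool_rot: [0.998, -0.06, -0.001, 0.0]
contact_force: [-0.2, -0.6, -0.1]
finger_gap: -0.006
grasp_force: 0.0
```

```bash
python3 - <<'E'
from h import *
np.set_printoptions(precision=4,suppress=True)
w=get_image("wrist"); print(get_obs()["tool_pos"],get_obs()["tool_rot"])
save(w,"w1.png",None,1.42); np.save("w1.npy",w,allow_pickle=True)
for t,z in(("holder",.006),("lip",.03),("stone",.045),("stone_left",.069),("stone_right",.069),("bar_left",.021),("bar_right",.021)):
    for d in mark_of(t,w)[:3]: print(t,round(d["p"],2),np.round(d["location"],1),atz(w,d["location"],z))
E
```

```text
[0.5689 0.0497 0.2533] [ 0.9981 -0.0609 -0.0005  0.0004]
holder 0.83 [274.6 183.8] [0.5625 0.053  0.006 ]
lip 0.68 [274.4 129.8] [0.6279 0.0452 0.03  ]
stone 0.91 [277.2 191.9] [0.5602 0.0502 0.045 ]
stone_left 0.98 [220.7 195.5] [0.5686 0.1095 0.069 ]
stone_right 0.66 [331.3 198.9] [ 0.5509 -0.0063  0.069 ]
stone_right 0.15 [220.6 195.5] [0.5686 0.1096 0.069 ]
bar_left 0.67 [183.9  20.6] [0.7557 0.1283 0.021 ]
```

View pics/w1.png

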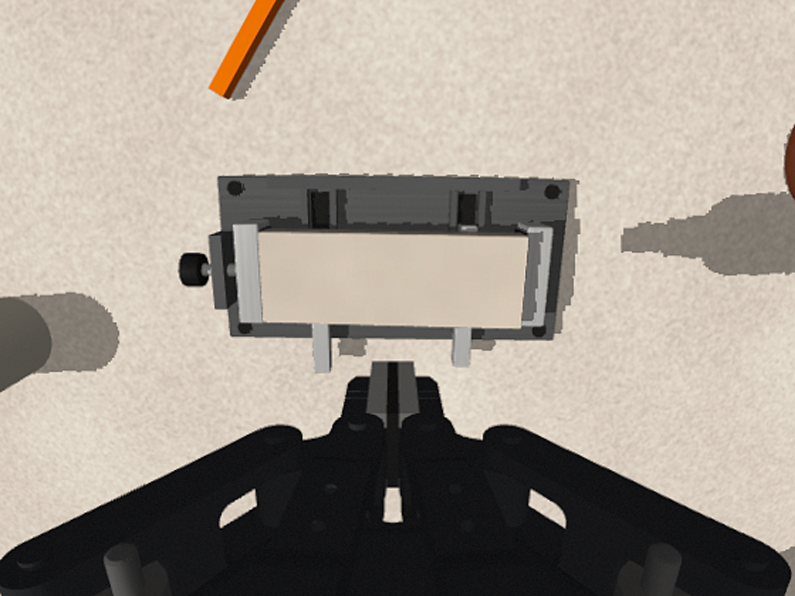

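The wrist view shows the holder at (275,190), bar ends at (227,262) left and (325,258) right, and the mug and bottle shadows well clear. I zoom in for corner points to fit the pose.

```bash
python3 - <<'E'
from h import *
w=np.load("w1.npy",allow_pickle=True).item(); save(w,"w1c.png",(145,115,411,270),3)
E
```

```text
(no output)
```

View pics/w1c.png

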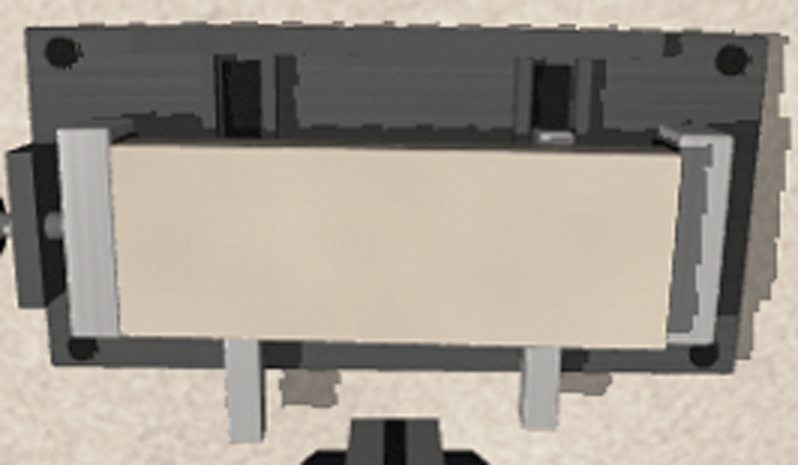

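```bash
python3 - <<'E'
from h import *
from scipy.optimize import least_squares
np.set_printoptions(precision=4,suppress=True)
w=np.load("w1.npy",allow_pickle=True).item(); t=get_image("top")
W=(np.array([(25,28),(767,38),(55,366),(735,373),(113,147),(681,155),(118,335),(667,348),(246,441),(540,429)])+.5)/3-.5+[145,115]
T=(np.array([(148,75),(660,142),(110,322),(632,388),(203,138),(573,178),(187,268),(560,307),(252,383),(477,398)])+.5)/5-.5+[190,155]
def pts(q):
    x,y,yaw,h,dz,r,bl,br=q
    P=[(75,145,12),(75,-145,12),(-65,145,12),(-65,-145,12)]
    P+=[(X,Y,56+dz+r*Y) for X,Y in((35,99),(35,-99),(-35,99),(-35,-99))]
    P+=[(bl-60,60,31),(br-60,-60,31)]
    P=np.array(P)/1000; c,s=np.cos(yaw),np.sin(yaw)
    return np.c_[x+c*P[:,0]-s*P[:,1],y+s*P[:,0]+c*P[:,1],P[:,2]+h/1000]
q0=[.557,.052,-.12,6,7,0,-20,-20]
for name,v in(("both",(w,t)),("wrist",(w,)),("top",(t,))):
    f=lambda q:np.concatenate([((proj(p,pts(q))-(W if p is w else T))).ravel() for p in v]+[[(q[3]-6)/8,(q[4]-7.5)/2]])
    r=least_squares(f,q0,x_scale=[.01,.01,.01,1,1,.01,1,1]); print(name,r.x,np.abs(r.fun).max(),r.cost)
    if name=="both": print(r.fun.reshape(-1,2))
E
```

```text
both [  0.559    0.0516  -0.1308   3.074    8.4626  -0.0264 -29.4355 -22.6605] 2.0029522013886947 6.393079685075847
[[-0.1959 -0.0767]
 [ 0.0279 -0.7077]
 [-1.0733  0.3328]
 [-0.8031  0.1911]
 [-0.3438 -0.1212]
 [ 0.4671 -0.1394]
 [ 2.003   0.8136]
 [-0.3916 -0.26  ]
 [ 0.0374  0.0461]
 [-0.4873 -0.1107]
 [-0.5479  0.0166]
 [ 0.5618 -0.3842]
 [-0.5944  0.0252]
 [ 0.3247  0.3749]
 [ 0.7586 -0.455 ]
 [ 0.8056  0.4914]
 [ 0.099  -0.6866]
 [ 0.2077  0.7735]
 [-0.1832 -0.1223]
 [-0.4379  0.1131]
 [-0.3657  0.4813]]
wrist [  0.559    0.0514  -0.1326   3.2192   8.3749  -0.017  -29.4264 -22.62  ] 1.889059934373961 3.9895103117377064
top [  0.5595   0.0521  -0.1266   1.2372   7.64    -0.0602 -29.647  -22.6599] 0.7850431563581424 1.7188244034536087
```

Fit: holder at (0.559, 0.052), yaw −7.5°, riser about 3 mm. The stone is about 8 mm high with its right end higher. The left bar is about 34 mm short of the lip and the right bar about 28 mm, both in line with the text. Going in front of the left bar.

Emit:
{"method": "apply_moves", "body": {
  "series": [
    [-43,-20,0,0.5,1],
    [-43,-20,0,0,1],
    [-44,-20,0,0,1],
    [0,0,55,0,1],
    [0,0,55,0,1],
    [0,0,55,0,1],
    [0,0,40,0,1],
    [0,0,9,0,1],
    [0,0,0,0,1]
  ]
}}

```text
time: 6.08
tool_pos: [0.4488, 0.1265, 0.0398]
tool_rot: [0.998, -0.065, -0.0, 0.0]
contact_force: [-0.7, -1.0, 0.8]
finger_gap: 0.0
grasp_force: 0.0
```

```bash
cat >> h.py <<'E'
def hold(o):
    d=o["tool_pos"]-[.559,.0516,.003]; c,s=np.cos(-.1308),np.sin(-.1308); R=np.array([[c,s,0],[-s,c,0],[0,0,1]])
    print("t %.2f"%o["time"],"holder TCP mm",np.round(1000*R@d,1),"F(h)",np.round(R@o["contact_force"],1),"rot",np.round(o["tool_rot"],4))
E
python3 - <<'E'
from h import *
hold(get_obs()); w=get_image("wrist"); save(w,"w2.png",(80,0,480,300),2)
E
```

```text
t 6.08 holder TCP mm [-119.1   59.9   36.8] F(h) [-0.6 -1.1  0.8] rot [ 9.979e-01 -6.520e-02 -1.000e-04  0.000e+00]
```

View pics/w2.png

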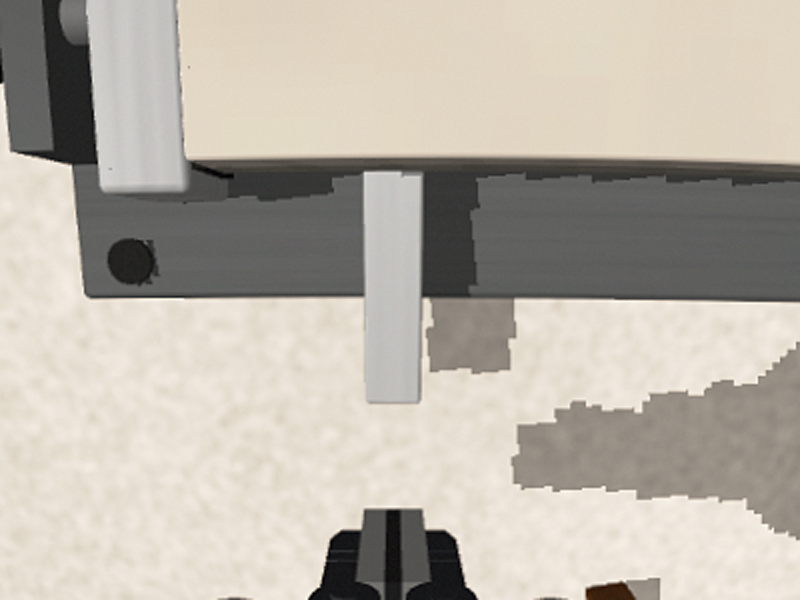

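The finger at (393,520) is in line with the left bar's end at (393,400). Pushing.

Emit:
{"method": "apply_moves", "body": {
  "series": [
    [10,0,0,0,1],
    [5,0,0,0,1],
    [5,0,0,0,1],
    [5,0,0,0,1],
    [5,0,0,0,1],
    [5,0,0,0,1],
    [5,0,0,0,1],
    [4,0,0,0,1],
    [3,0,0,0,1],
    [0,0,0,0,1]
  ]
}}

```text
time: 7.38
tool_pos: [0.4952, 0.1204, 0.0395]
tool_rot: [0.998, -0.065, 0.0, -0.0]
contact_force: [-0.8, 0.2, 0.5]
finger_gap: -0.0
grasp_force: 0.0
```

```bash
python3 -c "
from h import *
hold(get_obs())"
```

```text
t 7.38 holder TCP mm [-72.2  59.9  36.5] F(h) [-0.8  0.1  0.5] rot [ 9.979e-01 -6.510e-02  1.000e-04 -0.000e+00]
```

Expect contact with the lip near −66. Stepping by 2 mm and then 1 mm.

Emit:
{"method": "apply_moves", "body": {
  "series": [
    [2,0,0,0,1],
    [1,0,0,0,1],
    [1,0,0,0,1],
    [1,0,0,0,1],
    [0,0,0,0,1]
  ]
}}

```text
time: 8.0
tool_pos: [0.5, 0.1197, 0.0395]
tool_rot: [0.998, -0.065, 0.0, -0.0]
contact_force: [1.0, -0.2, 0.5]
finger_gap: 0.002
grasp_force: 0.0
```

Emit:
{"method": "apply_moves", "body": {
  "series": [
    [1,0,0,0,1],
    [1,0,0,0,1],
    [0,0,0,0,1]
  ]
}}

```text
time: 8.38
tool_pos: [0.502, 0.1195, 0.0395]
tool_rot: [0.998, -0.065, 0.0, -0.0]
contact_force: [-0.2, 0.2, -0.3]
finger_gap: 0.005
grasp_force: 0.0
```

Emit:
{"method": "apply_moves", "body": {
  "series": [
    [1,0,0,0,1],
    [1,0,0,0,1],
    [0,0,0,0,1]
  ]
}}

```text
time: 8.75
tool_pos: [0.504, 0.1192, 0.0395]
tool_rot: [0.998, -0.065, 0.0, -0.0]
contact_force: [0.8, -0.0, -0.6]
finger_gap: -0.003
grasp_force: 0.0
```

```bash
python3 - <<'E'
from h import *
hold(get_obs()); w=get_image("wrist"); save(w,"w3.png",(80,0,480,300),2)
E
```

```text
t 8.75 holder TCP mm [-63.4  59.9  36.5] F(h) [ 0.8  0.1 -0.6] rot [ 0.9979 -0.0651  0.     -0.    ]
```

View pics/w3.png

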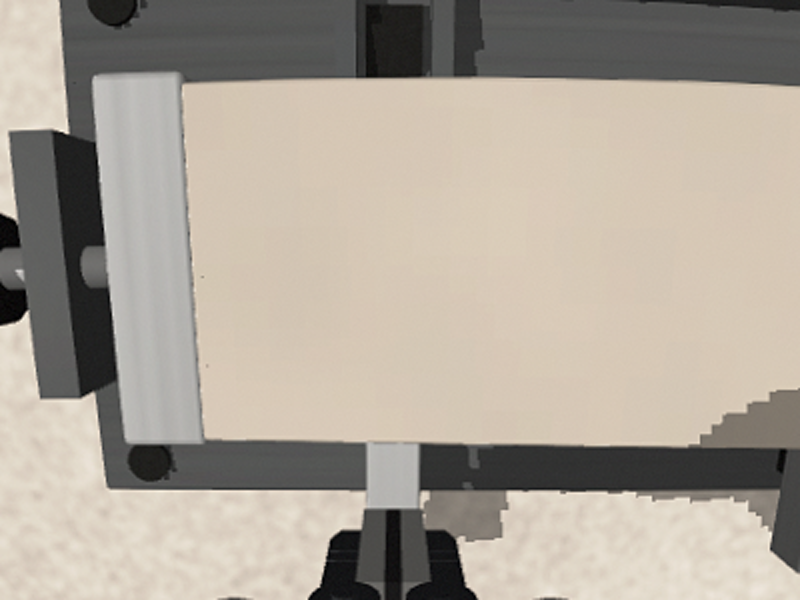

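The finger pushes the bar end at (393,508). Its front is still before the plate edge, so it is not home yet. I check the remaining distance.

```bash
python3 - <<'E'
from h import *
w=get_image("wrist")
for uv in((276.5,254),):
    X=atz(w,uv,.034); hold(dict(time=0,tool_pos=X,contact_force=np.zeros(3),tool_rot=np.zeros(4)))
E
```

```text
t 0.00 holder TCP mm [-63.  60.  31.] F(h) [0. 0. 0.] rot [0. 0. 0. 0.]
```

Emit:
{"method": "apply_moves", "body": {
  "series": [
    [2,0,0,0,1],
    [2,0,0,0,1],
    [1,0,0,0,1],
    [1,0,0,0,1],
    [0,0,0,0,1]
  ]
}}

```text
time: 9.48
tool_pos: [0.5099, 0.1184, 0.0395]
tool_rot: [0.998, -0.065, 0.0, 0.0]
contact_force: [-0.3, -0.1, -0.3]
finger_gap: -0.002
grasp_force: 0.0
```

Emit:
{"method": "apply_moves", "body": {
  "series": [
    [1,0,0,0,1],
    [1,0,0,0,1],
    [0,0,0,0,1]
  ]
}}

```text
time: 9.85
tool_pos: [0.512, 0.1182, 0.0395]
tool_rot: [0.998, -0.065, 0.0, -0.0]
contact_force: [-0.0, 0.1, 0.4]
finger_gap: -0.002
grasp_force: 0.0
```

Emit:
{"method": "apply_moves", "body": {
  "series": [
    [1,0,0,0,1],
    [1,0,0,0,1]
  ]
}}

```text
time: 10.1
tool_pos: [0.5138, 0.1179, 0.0395]
tool_rot: [0.998, -0.065, 0.0, -0.0]
contact_force: [-0.3, 0.6, -0.3]
finger_gap: -0.0
grasp_force: 0.0
```

Emit:
{"method": "apply_moves", "body": {
  "series": [
    [1,0,0,0,1]
  ]
}}

```text
time: 10.22
tool_pos: [0.5149, 0.1178, 0.0395]
tool_rot: [0.998, -0.065, 0.0, -0.0]
contact_force: [0.5, -0.8, 0.5]
finger_gap: -0.003
grasp_force: 0.0
```

```bash
python3 - <<'E'
from h import *
hold(get_obs());w=get_image("wrist"); save(w,"w4.png",(190,0,390,300),2); hold(get_obs())
E
```

```text
t 10.22 holder TCP mm [-52.4  59.9  36.5] F(h) [ 0.6 -0.7  0.5] rot [ 9.979e-01 -6.510e-02  1.000e-04 -0.000e+00]
t 10.28 holder TCP mm [-52.2  59.9  36.5] F(h) [ 0.6  0.7 -0. ] rot [ 9.979e-01 -6.510e-02  2.000e-04 -0.000e+00]
```

View pics/w4.png

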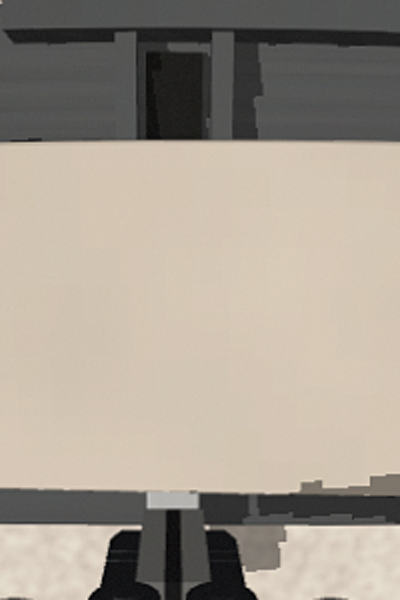

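The rear groove at (175,95) is still empty and no force showed, so the finger may be passing over the bar. A side view with the expected tip drawn in will check this.

```bash
python3 - <<'E'
from h import *
from scipy.spatial.transform import Rotation as R
o=get_obs(); s=get_image("side"); t=get_image("top")
M=R.from_quat(o["tool_rot"]).as_matrix()
P=lambda *a:o["tool_pos"]+M@(np.array(a)/1000)
S=5; x0,y0=215,150
im=cv2.resize(s["img"][y0:y0+110,x0:x0+130,::-1],None,fx=S,fy=S,interpolation=cv2.INTER_CUBIC)
for k,c in(((0,0,0),(0,0,255)),((0,0,11),(0,255,0)),((11,0,11),(255,0,0)),((11,0,-20),(255,0,255))):
    u=proj(s,P(*k))[0]; v=((u-[x0,y0]+.5)*S-.5).astype(int); cv2.circle(im,tuple(int(a) for a in v),4,c,1); print(k,u)
cv2.imwrite("pics/s2.png",im)
E
```

```text
(0, 0, 0) [273.00465339 235.44605155]
(0, 0, 11) [272.94317089 239.37576706]
(11, 0, 11) [270.47986361 237.13266707]
(11, 0, -20) [270.62048903 226.01171116]
```

View pics/s2.png

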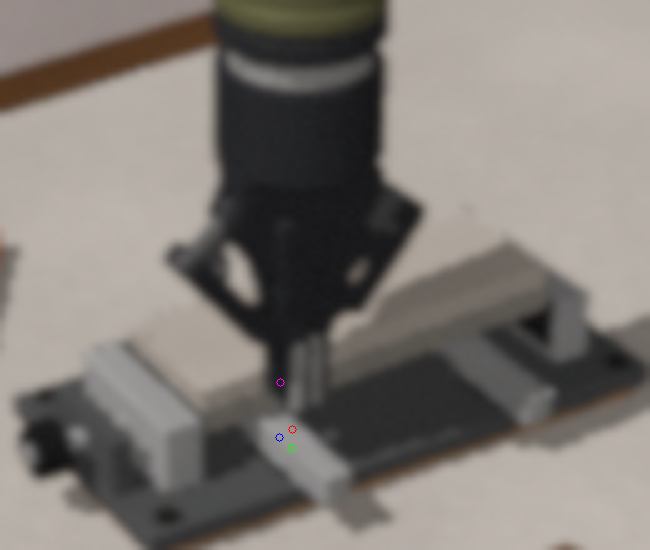

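The drawn points show the shut fingertips about 20 mm behind the TCP along the tool, not 11 mm ahead of it. The side and wrist views agree on this. The finger was gliding over the bar, so I back off and go 31 mm lower.

Emit:
{"method": "apply_moves", "body": {
  "series": [
    [-20,0,0,0,1],
    [-20,0,0,0,1],
    [-20,0,0,0,1],
    [0,0,10,0,1],
    [0,0,10,0,1],
    [0,0,7,0,1],
    [0,0,4,0,1],
    [0,0,0,0,1]
  ]
}}

```text
time: 11.38
tool_pos: [0.4553, 0.1255, 0.0079]
tool_rot: [0.998, -0.065, -0.0, 0.0]
contact_force: [0.5, 0.3, 0.0]
finger_gap: -0.001
grasp_force: 0.0
```

Emit:
{"method": "apply_moves", "body": {
  "series": [
    [8,0,0,0,1],
    [5,0,0,0,1],
    [5,0,0,0,1],
    [3,0,0,0,1]
  ]
}}

```text
time: 11.88
tool_pos: [0.4756, 0.1228, 0.0086]
tool_rot: [0.998, -0.065, -0.001, 0.0]
contact_force: [-3.8, 1.1, 3.5]
finger_gap: 0.001
grasp_force: 1.6
```

```bash
python3 -c "
from h import *
hold(get_obs());get_image('top');hold(get_obs())"
```

```text
t 11.88 holder TCP mm [-92.   59.7   5.6] F(h) [-3.9  0.6  3.5] rot [ 9.979e-01 -6.520e-02 -6.000e-04  1.000e-04]
t 11.93 holder TCP mm [-91.3  59.8   5.6] F(h) [-2.4 -0.2  1. ] rot [ 9.979e-01 -6.520e-02 -2.000e-04  0.000e+00]
```

Contact now. Pushing home.

Emit:
{"method": "apply_moves", "body": {
  "series": [
    [3,0,0,0,1],
    [3,0,0,0,1],
    [3,0,0,0,1],
    [3,0,0,0,1],
    [3,0,0,0,1],
    [3,0,0,0,1],
    [2,0,0,0,1]
  ]
}}

```text
time: 12.8
tool_pos: [0.4965, 0.1202, 0.0085]
tool_rot: [0.998, -0.065, 0.0, -0.0]
contact_force: [-2.7, 0.0, 2.8]
finger_gap: 0.003
grasp_force: 1.3
```

Emit:
{"method": "apply_moves", "body": {
  "series": [
    [1,0,0,0,1],
    [1,0,0,0,1]
  ]
}}

```text
time: 13.05
tool_pos: [0.4977, 0.12, 0.0085]
tool_rot: [0.998, -0.065, -0.0, 0.0]
contact_force: [-2.4, 0.6, 2.4]
finger_gap: -0.004
grasp_force: 1.5
```

Emit:
{"method": "apply_moves", "body": {
  "series": [
    [1,0,0,0,1],
    [1,0,0,0,1]
  ]
}}

```text
time: 13.3
tool_pos: [0.4999, 0.1197, 0.0085]
tool_rot: [0.998, -0.065, 0.0, 0.0]
contact_force: [-2.4, -0.0, 2.4]
finger_gap: -0.001
grasp_force: 1.3
```

```bash
python3 -c "
from h import *
hold(get_obs())"
```

```text
t 13.30 holder TCP mm [-67.5  59.8   5.5] F(h) [-2.4 -0.3  2.4] rot [ 0.9979 -0.065   0.      0.    ]
```

Emit:
{"method": "apply_moves", "body": {
  "series": [
    [1,0,0,0,1],
    [1,0,0,0,1]
  ]
}}

```text
time: 13.55
tool_pos: [0.5013, 0.1195, 0.0084]
tool_rot: [0.998, -0.065, -0.001, -0.0]
contact_force: [-5.6, 0.7, 4.0]
finger_gap: 0.001
grasp_force: 2.4
```

Emit:
{"method": "apply_moves", "body": {
  "series": [
    [1,0,0,0,1],
    [1,0,0,0,1]
  ]
}}

```text
time: 13.8
tool_pos: [0.5013, 0.1195, 0.0083]
tool_rot: [0.998, -0.065, -0.002, -0.0]
contact_force: [-6.9, 3.6, 6.9]
finger_gap: -0.0
grasp_force: 4.2
```

Emit:
{"method": "apply_moves", "body": {
  "series": [
    [1,0,0,0,1],
    [1,0,0,0,1]
  ]
}}

```text
time: 14.05
tool_pos: [0.5012, 0.1194, 0.0082]
tool_rot: [0.998, -0.065, -0.004, -0.0]
contact_force: [-12.1, 4.0, 9.6]
finger_gap: 0.001
grasp_force: 5.9
```

The left bar is home: it stopped dead at holder x −66 = −55 − 11 with the force rising. Now the right bar.

Emit:
{"method": "apply_moves", "body": {
  "series": [
    [-20,0,0,0,1],
    [-25,0,0,0,1],
    [0,40,0,0,1],
    [0,40,0,0,1],
    [0,40,0,0,1],
    [0,0,0,0,1]
  ]
}}

```text
time: 14.8
tool_pos: [0.4471, 0.0035, 0.0087]
tool_rot: [0.998, -0.067, 0.001, 0.0]
contact_force: [-0.4, 0.5, -0.1]
finger_gap: 0.004
grasp_force: 0.0
```

```bash
python3 -c "
from h import *
hold(get_obs())"
```

```text
t 14.80 holder TCP mm [-104.7  -62.2    5.7] F(h) [-0.5  0.5 -0.1] rot [ 9.978e-01 -6.690e-02  1.400e-03  3.000e-04]
```

Emit:
{"method": "apply_moves", "body": {
  "series": [
    [5,-2,0,0,1],
    [5,0,0,0,1],
    [3,0,0,0,1],
    [3,0,0,0,1],
    [3,0,0,0,1],
    [3,0,0,0,1],
    [3,0,0,0,1],
    [3,0,0,0,1],
    [3,0,0,0,1],
    [3,0,0,0,1]
  ]
}}

```text
time: 16.05
tool_pos: [0.4798, 0.0033, 0.0085]
tool_rot: [0.998, -0.065, -0.0, -0.0]
contact_force: [-0.5, -0.4, 0.2]
finger_gap: 0.0
grasp_force: 0.6
```

Emit:
{"method": "apply_moves", "body": {
  "series": [
    [1,0,0,0,1],
    [1,0,0,0,1],
    [1,0,0,0,1]
  ]
}}

```text
time: 16.42
tool_pos: [0.4823, 0.003, 0.0085]
tool_rot: [0.998, -0.065, -0.0, -0.0]
contact_force: [-1.0, 0.4, 0.2]
finger_gap: 0.001
grasp_force: 0.7
```

Emit:
{"method": "apply_moves", "body": {
  "series": [
    [1,0,0,0,1],
    [1,0,0,0,1]
  ]
}}

```text
time: 16.68
tool_pos: [0.4847, 0.0027, 0.0085]
tool_rot: [0.998, -0.065, 0.0, -0.0]
contact_force: [-1.0, 0.5, -0.6]
finger_gap: -0.003
grasp_force: 0.5
```

```bash
python3 -c "
from h import *
hold(get_obs())"
```

```text
t 16.68 holder TCP mm [-67.3 -58.1   5.5] F(h) [-1.   0.4 -0.6] rot [ 9.979e-01 -6.510e-02  1.000e-04 -0.000e+00]
```

Emit:
{"method": "apply_moves", "body": {
  "series": [
    [1,0,0,0,1],
    [1,0,0,0,1]
  ]
}}

```text
time: 16.92
tool_pos: [0.4857, 0.0026, 0.0084]
tool_rot: [0.998, -0.065, -0.001, -0.0]
contact_force: [-3.7, 0.2, 1.7]
finger_gap: -0.001
grasp_force: 1.8
```

Emit:
{"method": "apply_moves", "body": {
  "series": [
    [1,0,0,0,1],
    [1,0,0,0,1]
  ]
}}

```text
time: 17.18
tool_pos: [0.4857, 0.0026, 0.0082]
tool_rot: [0.998, -0.065, -0.003, -0.0]
contact_force: [-7.2, 0.6, 5.5]
finger_gap: 0.002
grasp_force: 3.7
```

Emit:
{"method": "apply_moves", "body": {
  "series": [
    [1,0,0,0,1],
    [1,0,0,0,1]
  ]
}}

```text
time: 17.42
tool_pos: [0.4856, 0.0026, 0.0081]
tool_rot: [0.998, -0.065, -0.004, -0.0]
contact_force: [-9.7, 1.6, 8.2]
finger_gap: -0.001
grasp_force: 5.2
```

```bash
python3 -c "
from h import *
hold(get_obs())"
```

```text
t 17.43 holder TCP mm [-66.4 -58.2   5.1] F(h) [-9.9  0.4  8.2] rot [ 9.979e-01 -6.510e-02 -4.300e-03 -2.000e-04]
```

Both bars are home (−66.0 and −66.4). Now above the right end of the stone.

Emit:
{"method": "apply_moves", "body": {
  "series": [
    [-15,0,0,0,1],
    [-15,0,0,0,1],
    [0,0,-35,0,1],
    [0,0,-35,0,1],
    [31,2,0,0,1],
    [31,0,0,0,1],
    [31,0,0,0,1],
    [0,0,15,0,1],
    [0,0,0,0,1]
  ]
}}

```text
time: 18.55
tool_pos: [0.5497, -0.0079, 0.0617]
tool_rot: [0.998, -0.065, -0.003, -0.0]
contact_force: [-0.4, -0.1, 0.4]
finger_gap: -0.002
grasp_force: 0.0
```

```bash
python3 -c "
from h import *
hold(get_obs()); print(get_obs()['tool_pos'])
w=get_image('wrist'); np.save('w5.npy',w,allow_pickle=True)
for t in('bar_left','bar_right','stone_left','stone_right'):
    print(t,[(np.round(d['location']),round(d['p'],2)) for d in mark_of(t,w)[:2]],[d['rect'] for d in masks_of(t,w)[:2]])"
```

```text
t 18.55 holder TCP mm [ -1.5 -60.2  58.7] F(h) [-0.4 -0.2  0.4] rot [ 9.979e-01 -6.510e-02 -2.500e-03 -1.000e-04]
[ 0.54968983 -0.00790391  0.06168766]
bar_left [] [[51.7, 129.2, 92.0, 183.8], [0.7, 103.9, 415.0, 323.6]]
bar_right [] [[262.3, 122.7, 293.7, 187.8], [2.5, 183.9, 358.6, 323.0]]
stone_left [(array([ 45., 256.]), 0.91)] [[0.0, 180.6, 361.4, 323.3]]
stone_right [(array([274., 265.]), 0.79)] [[0.6, 182.5, 361.3, 320.1]]
```

Both bars now show behind the stone. Descending on the right end.

Emit:
{"method": "apply_moves", "body": {
  "series": [
    [0,0,3,0,1],
    [0,0,3,0,1],
    [0,0,2,0,1]
  ]
}}

```text
time: 19.38
tool_pos: [0.5526, -0.0084, 0.0555]
tool_rot: [0.998, -0.065, -0.0, 0.0]
contact_force: [-1.7, -1.5, 5.0]
finger_gap: 0.002
grasp_force: 2.6
```

Emit:
{"method": "apply_moves", "body": {
  "series": [
    [0,0,2,0,1],
    [0,0,2,0,1]
  ]
}}

```text
time: 19.62
tool_pos: [0.5526, -0.0086, 0.0518]
tool_rot: [0.998, -0.065, -0.0, 0.0]
contact_force: [-1.3, -0.7, 5.5]
finger_gap: -0.002
grasp_force: 2.6
```

Emit:
{"method": "apply_moves", "body": {
  "series": [
    [0,0,2,0,1],
    [0,0,2,0,1]
  ]
}}

```text
time: 19.88
tool_pos: [0.5526, -0.0089, 0.0479]
tool_rot: [0.998, -0.065, -0.0, 0.001]
contact_force: [-1.3, -2.8, 5.0]
finger_gap: -0.0
grasp_force: 2.8
```

Emit:
{"method": "apply_moves", "body": {
  "series": [
    [0,0,1,0,1],
    [0,0,1,0,1]
  ]
}}

```text
time: 20.12
tool_pos: [0.5525, -0.0093, 0.0459]
tool_rot: [0.998, -0.065, -0.0, 0.001]
contact_force: [-2.1, -3.1, 5.5]
finger_gap: -0.003
grasp_force: 2.9
```

Emit:
{"method": "apply_moves", "body": {
  "series": [
    [0,0,1,0,1],
    [0,0,1,0,1]
  ]
}}

```text
time: 20.38
tool_pos: [0.5526, -0.0094, 0.0448]
tool_rot: [0.998, -0.065, 0.0, 0.001]
contact_force: [-6.0, -3.3, 18.4]
finger_gap: 0.001
grasp_force: 9.1
```

Emit:
{"method": "apply_moves", "body": {
  "series": [
    [0,0,1,0,1],
    [0,0,1,0,1]
  ]
}}

```text
time: 20.62
tool_pos: [0.5526, -0.0095, 0.0445]
tool_rot: [0.998, -0.065, 0.0, 0.001]
contact_force: [-8.7, -3.7, 29.9]
finger_gap: -0.001
grasp_force: 15.2
```

The right end met its bar at 30 N. Now the left end.

Emit:
{"method": "apply_moves", "body": {
  "series": [
    [0,0,-12,0,1],
    [0,0,-13,0,1],
    [0,-40,0,0,1],
    [0,-40,0,0,1],
    [0,-40,0,0,1],
    [0,0,5,0,1],
    [0,0,3,0,1]
  ]
}}

```text
time: 21.5
tool_pos: [0.5679, 0.1107, 0.058]
tool_rot: [0.998, -0.065, -0.0, 0.0]
contact_force: [-0.5, -0.3, -1.0]
finger_gap: 0.001
grasp_force: 0.0
```

Emit:
{"method": "apply_moves", "body": {
  "series": [
    [0,0,2,0,1],
    [0,0,2,0,1]
  ]
}}

```text
time: 21.75
tool_pos: [0.5682, 0.1098, 0.0543]
tool_rot: [0.998, -0.066, -0.0, 0.0]
contact_force: [-0.4, 0.2, 0.2]
finger_gap: 0.001
grasp_force: 0.0
```

Emit:
{"method": "apply_moves", "body": {
  "series": [
    [0,0,2,0,1],
    [0,0,2,0,1]
  ]
}}

```text
time: 22.0
tool_pos: [0.5684, 0.1104, 0.0504]
tool_rot: [0.998, -0.065, 0.0, -0.0]
contact_force: [0.2, 0.3, -0.4]
finger_gap: 0.0
grasp_force: 0.0
```

```bash
python3 -c "
from h import *
hold(get_obs())"
```

```text
t 22.00 holder TCP mm [ 1.6 59.5 47.4] F(h) [ 0.2  0.4 -0.4] rot [ 0.9979 -0.0654  0.     -0.    ]
```

Emit:
{"method": "apply_moves", "body": {
  "series": [
    [0,0,1,0,1],
    [0,0,1,0,1],
    [0,0,1,0,1]
  ]
}}

```text
time: 22.38
tool_pos: [0.5684, 0.1108, 0.0475]
tool_rot: [0.998, -0.065, 0.0, -0.0]
contact_force: [0.4, 0.3, -0.2]
finger_gap: -0.001
grasp_force: 0.0
```

Emit:
{"method": "apply_moves", "body": {
  "series": [
    [0,0,1,0,1],
    [0,0,1,0,1]
  ]
}}

```text
time: 22.62
tool_pos: [0.5683, 0.1108, 0.0455]
tool_rot: [0.998, -0.065, 0.0, -0.0]
contact_force: [0.3, 0.6, -0.1]
finger_gap: 0.001
grasp_force: 0.0
```

Emit:
{"method": "apply_moves", "body": {
  "series": [
    [0,0,1,0,1],
    [0,0,1,0,1]
  ]
}}

```text
time: 22.88
tool_pos: [0.5684, 0.1109, 0.0448]
tool_rot: [0.998, -0.065, 0.0, -0.0]
contact_force: [-4.0, -1.3, 13.5]
finger_gap: -0.0
grasp_force: 7.4
```

Emit:
{"method": "apply_moves", "body": {
  "series": [
    [0,0,1,0,1],
    [0,0,1,0,1]
  ]
}}

```text
time: 23.12
tool_pos: [0.5684, 0.1109, 0.0446]
tool_rot: [0.998, -0.065, 0.001, -0.0]
contact_force: [-6.9, -0.8, 26.1]
finger_gap: -0.001
grasp_force: 13.1
```

Emit:
{"method": "apply_moves", "body": {
  "series": [
    [0,0,0.5,0,1],
    [0,0,0,0,1]
  ]
}}

```text
time: 23.38
tool_pos: [0.5684, 0.1109, 0.0446]
tool_rot: [0.998, -0.065, 0.001, -0.0]
contact_force: [-6.3, 0.1, 23.6]
finger_gap: 0.003
grasp_force: 12.1
```

Left end tight at about 25 N. Back to the right for the second round.

Emit:
{"method": "apply_moves", "body": {
  "series": [
    [0,0,-10,0,1],
    [0,0,-5,0,1],
    [0,40,0,0,1],
    [0,40,0,0,1],
    [0,40,0,0,1],
    [0,0,4,0,1],
    [0,0,3,0,1],
    [0,0,2,0,1]
  ]
}}

```text
time: 24.38
tool_pos: [0.5527, -0.0072, 0.0465]
tool_rot: [0.998, -0.065, -0.0, -0.0]
contact_force: [0.5, 0.2, 0.2]
finger_gap: 0.002
grasp_force: 0.0
```

Emit:
{"method": "apply_moves", "body": {
  "series": [
    [0,0,1,0,1],
    [0,0,1,0,1]
  ]
}}

```text
time: 24.62
tool_pos: [0.5528, -0.0075, 0.0449]
tool_rot: [0.998, -0.065, 0.0, -0.0]
contact_force: [-0.3, 1.3, 5.8]
finger_gap: 0.005
grasp_force: 3.4
```

Emit:
{"method": "apply_moves", "body": {
  "series": [
    [0,0,1,0,1],
    [0,0,1,0,1]
  ]
}}

```text
time: 24.88
tool_pos: [0.5529, -0.0076, 0.0447]
tool_rot: [0.998, -0.065, 0.0, -0.0]
contact_force: [-4.8, 1.5, 18.1]
finger_gap: 0.001
grasp_force: 9.3
```

Emit:
{"method": "apply_moves", "body": {
  "series": [
    [0,0,1,0,1],
    [0,0,0.5,0,1],
    [0,0,0,0,1]
  ]
}}

```text
time: 25.25
tool_pos: [0.5529, -0.0076, 0.0446]
tool_rot: [0.998, -0.065, 0.001, -0.0]
contact_force: [-5.8, 1.4, 21.9]
finger_gap: -0.001
grasp_force: 11.3
```

Emit:
{"method": "apply_moves", "body": {
  "series": [
    [0,0,-10,0,1],
    [0,0,-5,0,1],
    [0,-40,0,0,1],
    [0,-40,0,0,1],
    [0,-40,0,0,1],
    [0,0,4,0,1],
    [0,0,3,0,1],
    [0,0,2,0,1]
  ]
}}

```text
time: 26.25
tool_pos: [0.5678, 0.1098, 0.047]
tool_rot: [0.998, -0.066, -0.001, 0.0]
contact_force: [-0.2, -0.2, 0.2]
finger_gap: 0.002
grasp_force: 0.0
```

Emit:
{"method": "apply_moves", "body": {
  "series": [
    [0,0,1,0,1],
    [0,0,1,0,1]
  ]
}}

```text
time: 26.5
tool_pos: [0.5684, 0.1101, 0.0455]
tool_rot: [0.998, -0.066, 0.0, 0.0]
contact_force: [0.4, -0.4, -0.1]
finger_gap: -0.002
grasp_force: 0.0
```

Emit:
{"method": "apply_moves", "body": {
  "series": [
    [0,0,1,0,1],
    [0,0,1,0,1]
  ]
}}

```text
time: 26.75
tool_pos: [0.5685, 0.1104, 0.0448]
tool_rot: [0.998, -0.065, 0.0, 0.0]
contact_force: [-4.0, -1.2, 15.1]
finger_gap: -0.0
grasp_force: 7.0
```

Emit:
{"method": "apply_moves", "body": {
  "series": [
    [0,0,1,0,1],
    [0,0,1,0,1],
    [0,0,0,0,1]
  ]
}}

```text
time: 27.12
tool_pos: [0.5685, 0.1104, 0.0446]
tool_rot: [0.998, -0.065, 0.001, 0.0]
contact_force: [-5.3, -1.8, 21.0]
finger_gap: 0.002
grasp_force: 10.2
```

Emit:
{"method": "apply_moves", "body": {
  "series": [
    [0,0,-10,0,1],
    [0,0,-5,0,1],
    [0,40,0,0,1],
    [0,40,0,0,1],
    [0,40,0,0,1],
    [0,0,4,0,1],
    [0,0,3,0,1],
    [0,0,2,0,1]
  ]
}}

```text
time: 28.12
tool_pos: [0.5527, -0.0072, 0.0471]
tool_rot: [0.998, -0.065, -0.0, -0.0]
contact_force: [-0.4, 0.2, 0.2]
finger_gap: 0.0
grasp_force: 0.0
```

Emit:
{"method": "apply_moves", "body": {
  "series": [
    [0,0,1,0,1],
    [0,0,1,0,1],
    [0,0,1,0,1],
    [0,0,1,0,1]
  ]
}}

```text
time: 28.62
tool_pos: [0.5529, -0.0077, 0.0448]
tool_rot: [0.998, -0.065, 0.0, -0.0]
contact_force: [-3.5, 1.6, 15.1]
finger_gap: -0.001
grasp_force: 7.7
```

Emit:
{"method": "apply_moves", "body": {
  "series": [
    [0,0,1,0,1],
    [0,0,1,0,1],
    [0,0,0,0,1]
  ]
}}

```text
time: 29.0
tool_pos: [0.5529, -0.0078, 0.0446]
tool_rot: [0.998, -0.065, 0.001, -0.0]
contact_force: [-5.8, 1.0, 22.3]
finger_gap: -0.0
grasp_force: 11.1
```

Emit:
{"method": "apply_moves", "body": {
  "series": [
    [0,0,1,0,1],
    [0,0,0,0,1]
  ]
}}

```text
time: 29.25
tool_pos: [0.5529, -0.0078, 0.0444]
tool_rot: [0.998, -0.065, 0.001, -0.0]
contact_force: [-7.4, 0.8, 28.3]
finger_gap: -0.0
grasp_force: 14.2
```

Emit:
{"method": "apply_moves", "body": {
  "series": [
    [0,0,-10,0,1],
    [0,0,-6,0,1],
    [0,-40,0,0,1],
    [0,-40,0,0,1],
    [0,-40,0,0,1],
    [0,0,4,0,1],
    [0,0,3,0,1],
    [0,0,2,0,1]
  ]
}}

```text
time: 30.25
tool_pos: [0.5678, 0.1097, 0.0469]
tool_rot: [0.998, -0.066, -0.001, 0.0]
contact_force: [0.4, -0.0, 0.4]
finger_gap: -0.002
grasp_force: 0.0
```

Emit:
{"method": "apply_moves", "body": {
  "series": [
    [0,0,1,0,1],
    [0,0,1,0,1],
    [0,0,1,0,1],
    [0,0,1,0,1]
  ]
}}

```text
time: 30.75
tool_pos: [0.5684, 0.1103, 0.0448]
tool_rot: [0.998, -0.065, 0.0, 0.0]
contact_force: [-3.3, -1.7, 13.7]
finger_gap: -0.0
grasp_force: 7.1
```

Emit:
{"method": "apply_moves", "body": {
  "series": [
    [0,0,1,0,1],
    [0,0,1,0,1],
    [0,0,1,0,1],
    [0,0,0,0,1]
  ]
}}

```text
time: 31.25
tool_pos: [0.5686, 0.1104, 0.0444]
tool_rot: [0.998, -0.065, 0.001, 0.0]
contact_force: [-7.7, -2.1, 26.2]
finger_gap: -0.003
grasp_force: 13.0
```

Emit:
{"method": "apply_moves", "body": {
  "series": [
    [0,0,-20,0,1],
    [0,0,-50,0,1],
    [0,20,-50,0,1],
    [0,20,-50,0,1],
    [0,20,-35,0,1],
    [0,0,0,0,0.5],
    [0,0,0,0,0.5]
  ]
}}

```text
time: 32.12
tool_pos: [0.5598, 0.0514, 0.2449]
tool_rot: [0.998, -0.065, -0.001, -0.0]
contact_force: [0.1, -0.6, -0.2]
finger_gap: 0.419
grasp_force: 0.0
```

```bash
python3 - <<'E'
from h import *
hold(get_obs()); w=get_image("wrist"); save(w,"w6.png",(145,115,411,270),3)
E
```

```text
t 32.12 holder TCP mm [ 9.000e-01 -1.000e-01  2.419e+02] F(h) [ 0.2 -0.6 -0.2] rot [ 9.979e-01 -6.530e-02 -5.000e-04 -2.000e-04]
```

View pics/w6.png

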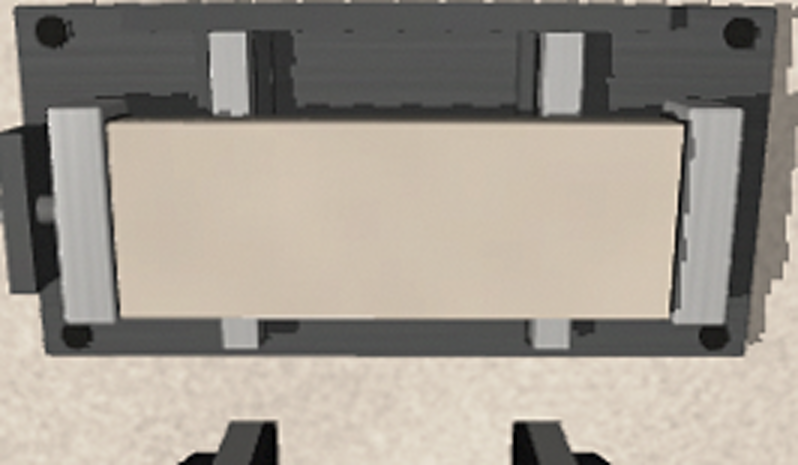

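The picture shows both bars against the lip, at (228,32) and (560,32). Their front ends match at (240,348) and (551,348), the stone is level, and nothing touches it. Handing in.

```bash
python3 -c "
from station import *
print(finish_job())"
```

```text
the job is handed in; nothing more can be done
None
```

Job handed in at about 32 s: both bars are home against the lip, the stone looks level after being pressed several times at each end (30 N highest reading), and the gripper is clear; I did not pull on the bars to test that they no longer slide.

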